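# Unlatch and open the guard gate of a vial sampler bay

## Robot

A 6-joint arm with a two-finger parallel gripper is mounted at the origin on the work surface. World frame = base frame: x ahead of the robot, y to its left, z up, the work surface at z = 0. Lengths are in m, angles in degrees, forces in N, time in s.
With the tool pointing down it reaches from about 0.275 to 0.975 m from the base axis. Payload 8.4 kg.
Tool frame: the origin (TCP) lies between the finger pads; the fingertips stand 19 mm ahead of it and the grasp point (between the pads) is the TCP; z points along the fingers, y is the direction in which the jaws open and shut (so a half turn about z gives the same grasp; the last joint's range is limited). The gripper opens to 92 mm and grips with 3 to 60 N. Pads are 20 mm wide; open, the fingers measure 128 mm over their backs; the gripper's body (75 mm by 189 mm) begins 69 mm behind the grasp point.
Start: joints at [71.826, 20.225, 93.587, -0, 66.188, -0.138], TCP at [0.194, 0.594, 0.234] pointing down, gripper open.
Joint ranges: [-150.9, 150.9], [-52.94, 120.26], [3.33, 152.33], [-74.26, 254.26], [0, 154.13], [-172.89, 172.89]. Speed limits (degrees/s): [127.2, 127.2, 159.86, 180, 180, 180].

## Interface

Orientations are given as [roll, pitch, yaw] about the fixed x, y, z axes, in that order (R = Rz(yaw) Ry(pitch) Rx(roll)).
In Python, from cell import get_obs, eyes, workorder gives the robot as it stands.
- The arm moves only by the tool arm_command, never from a script. Its argument "targets" is a list of rows, each a list of 3 entries, a list of its own where there are three numbers: the shift along the tool's x, y, z in mm, then the turn about the tool's z in rad, then the closure, from -1 (fully open) to 1 (shut). In form: [[[x, y, z], turn, fingers], ...]. A call has 1 to 20 rows; each row shifts and turns the commanded pose from where the row before left it, along the tool's axes as they then stand; what a row does not reach is not made up. A row lasts 1/8 s, in which the tool goes at most 62.5 mm and 10.7 degrees, less where a joint would pass 70% of its speed; a pose out of reach is approached as far as the arm can. A call is refused whole if a number of a shift passes 62.5 or a number of a turn 0.188, either way. A call with a gripper value outside its range is refused whole. The fingers move at their own pace and stop on an object; the grip force is fixed at half the most. Time passes only in rows, so rows that do not move let the fingers close. It gives the time, the measured TCP pose, the force and the opening at its end, in the units of the state.
- get_obs(): the state, without advancing time (a new reading comes with each control period).
- eyes.get_image(name): name is "scene" or "side" or "wrist"; returns the picture (384x512x3 uint8, blue, green, red); there is no depth.
- eyes.get_calibration(name): a dict with "camera_matrix" (3x3 intrinsics, pixels), "T" (4x4, takes a point from camera to world coordinates). Camera axes: x right, y down, z forward; pixel columns grow to the right and rows downward; lengths in m; the calibration is good to about 2 mm. A picture is of the moment at which its call begins: read the wrist's pose just before it. get_calibration takes no time and is no camera call; for the wrist camera it gives the pose at the moment of the call.
- workorder.close_job(): hands the job in, once; it reports no verdict.
The state is a dict: "clock": time; "qpos": joint angles; "joint_vel": joint speeds; "joint_efforts": joint torques, N m; "eef_pos": TCP position; "tool_rot": TCP orientation; "force": force on the tool from outside, world axes, zero at the start; "ft_torque": the same for the moment, N m; "finger_gap": finger opening in m.
Only numpy, scipy, OpenCV 4.12 (cv2) and the standard library are available. Lean on these libraries where they do the work, as an engineer would, in place of code of your own. Each camera call takes 0.05 s, during which the arm holds its last target.

## Task

Open the clear guard gate in front of the vial tray: lift the gate's latch bar by its thumb tab until it is out of the catch on the post, swing the gate out towards the robot until it stands about square to the bay, then let go with the latch bar hanging down again. Feel for the way out: do not force the bar against the catch, do not fling the gate, and leave the other things on the bench where they are.

Things in the scene. Friction and masses are not known exactly. Their poses are not given: they have to be found in the camera images.
- bay: Low grey sampler bay fixed to the bench, with a black vial tray behind a clear gate. Origin on the bench top under the middle of the gate. +x points into the bay (front to rear), +y along the closed gate from hinge to latch end, +z up. Deck 280 mm wide; nothing in it is higher than 105 mm (rear housing, from 205 mm behind the gate).
- hinge (a point): Point on the gate's upright hinge line, 80 mm above the bench, 90 mm to -y of the bay origin.
- gate (a joint): Angle of the gate about its upright hinge: 0 closed (along the bay's y), grows as the free end swings to the front (the bay's -x, anticlockwise from above), stop at 1.75 rad. Aluminium frame with clear panel, 12 mm thick, from 4 to 170 mm from the hinge line and 30 to 130 mm above the bench. The hinge is a little stiff (about 1 N at the tab); the gate stays where it is left.
- latch (a joint): Angle of the latch bar about its pivot on the gate's front: 0 level (resting on its pin), grows as its free end is lifted, at most 0.5 rad; it falls back by its own weight when let go. The pivot is 110 mm above the bench and 35 mm from the hinge line.
- latch_bar: Steel latch bar on the gate's front, with an upright thumb tab. Origin at the pivot, in the gate's mid-plane; y along the bar to its free end, z up when level, -x out of the gate's front. The bar is 8 mm thick (its middle 14 mm in front of the mid-plane), 14 mm high, and ends 177 mm from the pivot, past the gate's edge, behind the lip of the catch with 2 mm play. About 0.2 kg.
- tab (a point): Centre of the grip part of the thumb tab, a flat upright steel plate 10 mm thick (across the gate) and 26 mm wide (along the bar), 115 mm from the pivot along the bar, 150 mm from the hinge line and 14 mm in front of the gate's mid-plane. It rises 28 mm above this point; the gate's top edge is 28 mm below this point, which is 48 mm above the pivot. It moves with the bar.
- catch_post: Aluminium post fixed beside the gate's free end, 130 mm high; origin on the bench under the catch, 200 mm from the hinge line, axes as the bay. Clamped on its front is the dark steel catch, a bracket 10 mm wide: floor below, an upright lip 8 mm thick in front of the bar, a rigid roof above; the bar leaves to the front, between lip and roof. Its height differs from unit to unit and is not given.
- bar_end (a point): Middle of the bar where it passes through the catch, 165 mm from the pivot. From level, this end must rise 5 to 31 mm (varies, not given) for its underside to clear the lip; the roof is always 20.5 mm above the lip's top, so the 14 mm high, tilted bar has about 5 mm there between clearing the lip and touching the roof. More than 12 N between bar and catch is forcing it.
- vial0: Loose amber vial, 13 mm across, 33 mm high, standing in front of the bay on the hinge side; origin under its base. To be left alone.
- vial1: Loose vial like vial0, near it.
- vial2: Loose vial like vial0, standing to the side of the catch post.
- vial3: Loose vial like vial0, standing to the side of the catch post.
- spare_rack: Loose black rack of vials, 90 x 190 mm, 55 mm high, on the right of the bench; origin under its base. To be left alone.
- tip_box: Loose grey box with a clear top, 120 x 85 x 67 mm, on the left of the bench; origin under its base. To be left alone.
- beaker: Loose glass beaker, 68 mm across, 85 mm high, on the left; origin under its base. To be left alone.
- jar: Loose amber jar with a white cap, 60 mm across, 100 mm high, on the left; origin under its base. To be left alone.

How it is judged (in metres and radians):
On the way, in this order (a step that is already met when the one before it is completed fails the run):
1. the latch bar is lifted while the gate is still shut (value of joint latch above 0.025 rad and value of joint gate below 0.04 rad), for 0.1 s.
2. the gate has swung clear of the catch (value of joint gate above 0.3 rad), for 0.1 s.
At the end, for the whole second after the job is handed in: The gate stands open at 1.2 rad or more and at rest, and the latch bar hangs down again (within 0.03 rad of level) (value of joint gate above 1.2 rad and velocity of joint gate between -0.05 and 0.05 rad/s and value of joint latch below 0.03 rad); the robot touches nothing.
It fails at once if the latch bar is forced against its catch (more than 12 N) (contact force between catch_post and latch_bar above 12 N).
It fails at once if the gate is flung (faster than 2 rad/s) (velocity of joint gate above 2 rad/s or velocity of joint gate below -2 rad/s).
It fails at once if another thing on the bench is moved by more than 20 mm (distance of any of vial0, vial1, vial2, vial3, spare_rack, tip_box, beaker, jar from where it was at the start of the episode above 0.02 m).
It also fails if it takes over 58 s, if anything falls off the work surface, if the arm or the gripper's body presses on something with over 40 N, if the wrist force passes 120 N, or if a joint passes its speed limit or range.

## Working session

There is one attempt and no reset: what is moved stays moved. The work goes in short steps, Python scripts to look and compute and a tool call to move; the robot and the scene stay as the last step left them, time stands still between calls to the robot, and variables do not carry over. Pictures are saved under pics/ and viewed, and the job is handed in when it is done.

Besides the shell and the picture viewer there is one more tool, called after ">>>" by a JSON object that holds its "api" and its "payload", one argument or row to a line. arm_command: Moves the arm, as the interface text tells. Its arguments: {"type":"object","properties":{"targets":{"type":"array","items":{"type":"array"}}},"required":["targets"]}

```bash
ls; mkdir -p pics; python3 - <<'E'
from cell import get_obs, eyes
import cv2
o=get_obs();print(o)
for n in ["scene","side","wrist"]:
    cv2.imwrite(f"pics/{n}0.png",eyes.get_image(n)); c=eyes.get_calibration(n);print(n,c["camera_matrix"].round(1).tolist(),c["T"].round(4).tolist())
E
```

```text
pics
{'clock': 0.0, 'qpos': array([ 7.18268619e+01,  2.02627075e+01,  9.36282790e+01,  1.88044061e-04,
        6.61871141e+01, -1.34068116e-01]), 'joint_vel': array([-0.03175586, -0.06854265, -0.04238965, -0.0347905 ,  0.01129918,
        0.06107773]), 'joint_efforts': array([-7.97723733e-04, -5.93856919e+01, -3.34207428e+01,  6.96637854e-02,
        2.36871885e-02, -1.27434641e-04]), 'eef_pos': array([0.19336075, 0.59385334, 0.23286722]), 'tool_rot': array([-1.79921900e+02, -3.54681307e-04,  1.61960854e+02]), 'force': array([-0.15940055, -0.69922647,  0.05966415]), 'ft_torque': array([-0.03208711, -0.04176509,  0.07428053]), 'finger_gap': 0.09199101067302015}
scene [[423.8, 0.0, 255.3], [0.0, 423.8, 194.3], [0.0, 0.0, 1.0]] [[0.2805, 0.5463, -0.7892, 1.4513], [0.9599, -0.1626, 0.2286, -0.2644], [-0.0035, -0.8217, -0.57, 0.7614], [0.0, 0.0, 0.0, 1.0]]
side [[437.0, 0.0, 264.8], [0.0, 437.0, 189.8], [0.0, 0.0, 1.0]] [[0.6793, -0.3775, 0.6293, -0.3149], [-0.7336, -0.3273, 0.5956, -0.8043], [-0.0189, -0.8663, -0.4993, 0.7971], [0.0, 0.0, 0.0, 1.0]]
wrist [[275.9, 0.0, 252.0], [0.0, 275.9, 194.2], [0.0, 0.0, 1.0]] [[0.3105, 0.9186, 0.2445, 0.1258], [0.9506, -0.2996, -0.0815, 0.6168], [-0.0016, 0.2578, -0.9662, 0.3835], [0.0, 0.0, 0.0, 1.0]]
```

View pics/scene0.png

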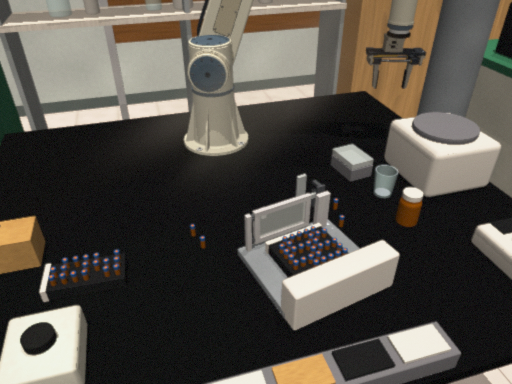

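View pics/side0.png

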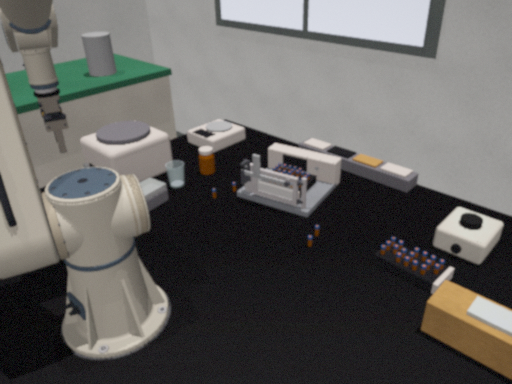

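View pics/wrist0.png

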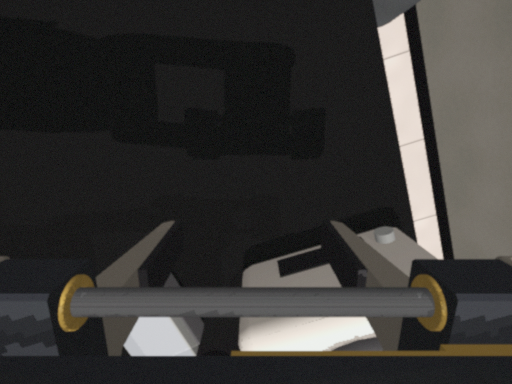

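```bash
python3 - <<'E'
import cv2
a=cv2.imread("pics/scene0.png")[165:325,230:410]; b=cv2.imread("pics/side0.png")[130:220,200:360]
cv2.imwrite("pics/sceneZ.png",cv2.resize(a,None,fx=3.7,fy=3.7,interpolation=cv2.INTER_CUBIC)); cv2.imwrite("pics/sideZ.png",cv2.resize(b,None,fx=5,fy=5,interpolation=cv2.INTER_CUBIC))
E
```

```text
(no output)
```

View pics/sceneZ.png

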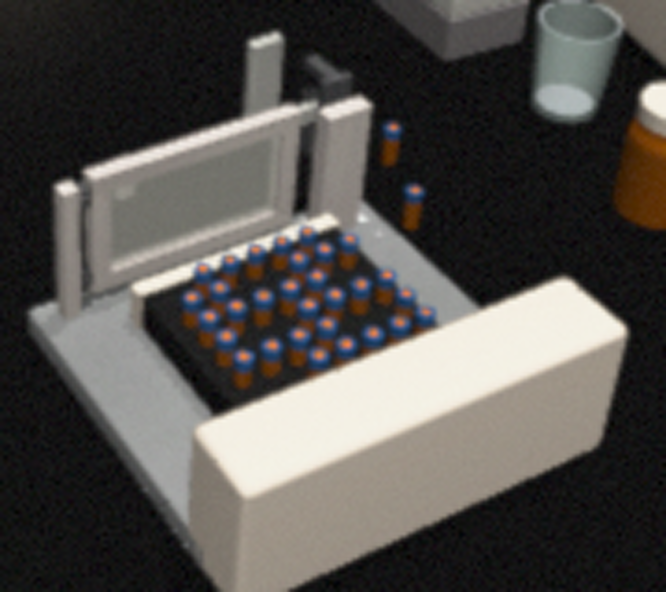

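View pics/sideZ.png

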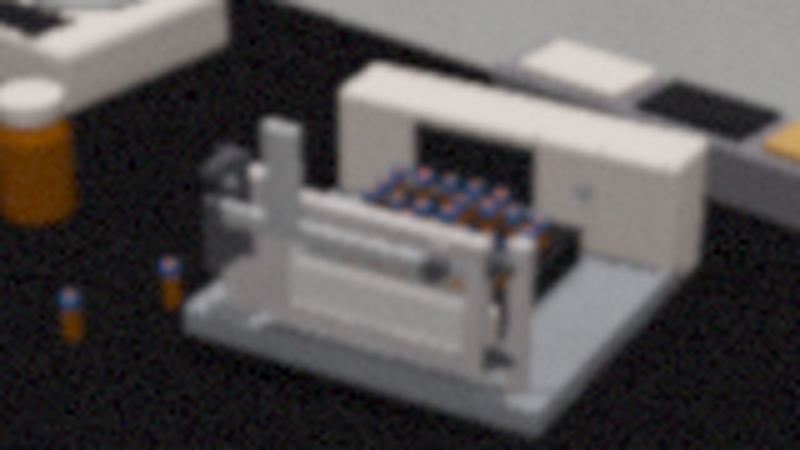

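```bash
cat > h.py <<'E'
import numpy as np
from cell import get_obs, eyes
def ray(c,u,v):
    K=c["camera_matrix"];T=np.array(c["T"]);d=T[:3,:3]@np.linalg.solve(K,[u,v,1.]);return T[:3,3],d/np.linalg.norm(d)
def plane(c,u,v,z):
    p,d=ray(c,u,v);return p+d*(z-p[2])/d[2]
def tri(rs):
    A=sum(np.eye(3)-np.outer(d,d) for p,d in rs);b=sum((np.eye(3)-np.outer(d,d))@p for p,d in rs);x=np.linalg.solve(A,b)
    return x,[np.linalg.norm((np.eye(3)-np.outer(d,d))@(x-p))*1e3 for p,d in rs]
E
python3 - <<'E'
from h import *
S=eyes.get_calibration("scene");D=eyes.get_calibration("side")
s=lambda x,y:(S,x/3.7+230-.4,y/3.7+165-.4); d=lambda x,y:(D,x/5+200-.4,y/5+130-.4)
print("tab top",tri([ray(*s(265,38)),ray(*d(283,122))]))
for n,p,z in [("gate top rear hinge end",s(91,176),.13),("gate rear free",s(312,106),.13),("side gate front top hinge end",d(487,242),.13),("side gate front top at tab R",d(303,196),.13),
 ("side hinge post top",d(522,238),.13),("scene hinge post",s(66,185),.13),("scene catch post",s(343,106),.13)]:
    print(n,plane(*p,z).round(4))
hp=tri([ray(*s(66,185)),ray(*d(522,238))]);print(hp)
for n,p in [("deck L front",s(32,318)),("side deck front left",d(187,318)),("side deck front right",d(540,410)),("side rear right",d(692,265))]:
    print(n,plane(*p,.02).round(4))
for n,p in [("house top A",s(192,430)),("B",s(248,497)),("C",s(628,330)),("Dd",s(568,280)),]: print(n,plane(*p,.105).round(4))
E
```

```text
tab top (array([0.60641751, 0.1024348 , 0.18759865]), [np.float64(0.327467194721684), np.float64(0.3274671947216894)])
gate top rear hinge end [ 0.6503 -0.0353  0.13  ]
gate rear free [0.6161 0.1376 0.13  ]
side gate front top hinge end [ 0.6492 -0.0348  0.13  ]
side gate front top at tab R [0.6191 0.0987 0.13  ]
side hinge post top [ 0.668  -0.0484  0.13  ]
scene hinge post [ 0.6551 -0.0539  0.13  ]
scene catch post [0.6224 0.1587 0.13  ]
(array([ 0.66049366, -0.05481904,  0.13482344]), [np.float64(0.6999022367461596), np.float64(0.6999022367461051)])
deck L front [ 0.6562 -0.0804  0.02  ]
side deck front left [0.5831 0.1807 0.02  ]
side deck front right [ 0.6519 -0.0797  0.02  ]
side rear right [ 0.8782 -0.043   0.02  ]
house top A [ 0.8639 -0.0377  0.105 ]
B [ 0.919  -0.0248  0.105 ]
C [0.8611 0.2444 0.105 ]
Dd [0.8096 0.2333 0.105 ]
```

>>> {"api": "arm_command", "payload": {
  "targets": [
    [[0, 0, -10], 0.175, -1],
    [[0, 0, -10], 0.175, -1],
    [[0, 0, -7], 0.175, -1],
    [[0, 0, 0], 0.175, -1],
    [[0, 0, 0], 0.175, -1],
    [[0, 0, 0], 0.175, -1],
    [[0, 0, 0], 0, -1]
  ]
}}

```text
clock: 1.02
eef_pos: [0.1935, 0.5941, 0.2603]
tool_rot: [-180.0, 0.0, 101.9]
force: [-0.4, -0.9, -0.2]
finger_gap: 0.0923
```

>>> {"api": "arm_command", "payload": {
  "targets": [
    [[-18, 10, 0], 0, -1],
    [[-36, 19, 0], 0, -1],
    [[-36, 19, 0], 0, -1],
    [[-36, 19, 0], 0, -1],
    [[-36, 19, 0], 0, -1],
    [[-36, 19, 0], 0, -1],
    [[-36, 19, 0], 0, -1],
    [[-36, 19, 0], 0, -1],
    [[-36, 19, 0], 0, -1],
    [[-36, 19, 0], 0, -1],
    [[-36, 19, 0], 0, -1],
    [[-36, 19, 0], 0, -1],
    [[-36, 19, 0], 0, -1],
    [[-36, 19, 0], 0, -1],
    [[-36, 19, 0], 0, -1],
    [[-18, 10, 0], 0, -1],
    [[0, 0, 0], 0, -1],
    [[0, 0, 0], 0, -1]
  ]
}}

```text
clock: 3.28
eef_pos: [0.5831, 0.1248, 0.2605]
tool_rot: [-180.0, -0.0, 101.9]
force: [0.2, -0.4, -0.2]
finger_gap: 0.0919
```

```bash
python3 - <<'E'
from h import *
import cv2
o=get_obs();print(o["clock"],o["eef_pos"],o["tool_rot"],o["force"],o["qpos"].round(1))
for n in ["wrist","side","scene"]:
    cv2.imwrite(f"pics/{n}1.png",eyes.get_image(n))
b=cv2.imread("pics/side1.png")[140:210,220:320];cv2.imwrite("pics/side1Z.png",cv2.resize(b,None,fx=8,fy=8,interpolation=cv2.INTER_CUBIC))
E
```

```text
3.275 [0.58307061 0.12483074 0.26047353] [-1.79960147e+02 -2.45731377e-02  1.01851896e+02] [ 0.15648311 -0.3509426  -0.17034484] [11.9 16.3 95.6  0.  68.2  0.1]
```

View pics/wrist1.png

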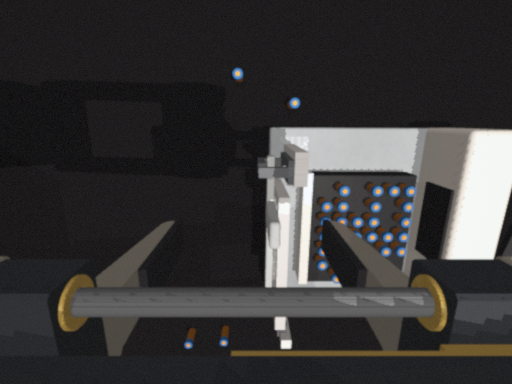

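View pics/side1Z.png

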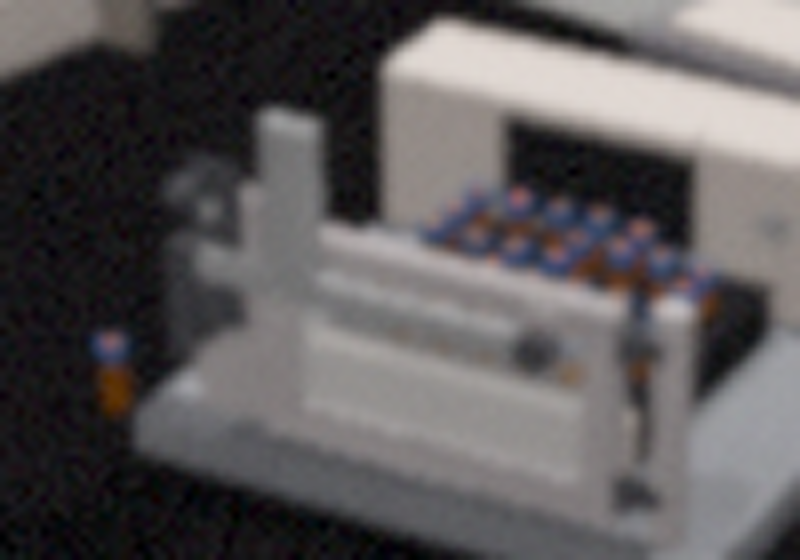

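```bash
python3 - <<'E'
import cv2
b=cv2.imread("pics/wrist1.png")[130:350,210:330];cv2.imwrite("pics/wrist1Z.png",cv2.resize(b,None,fx=6,fy=6,interpolation=cv2.INTER_CUBIC)[:1320][0:800])
b=cv2.imread("pics/wrist1.png")[140:255,230:330];cv2.imwrite("pics/wrist1Z.png",cv2.resize(b,None,fx=5,fy=5,interpolation=cv2.INTER_CUBIC))
E
```

```text
(no output)
```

View pics/wrist1Z.png

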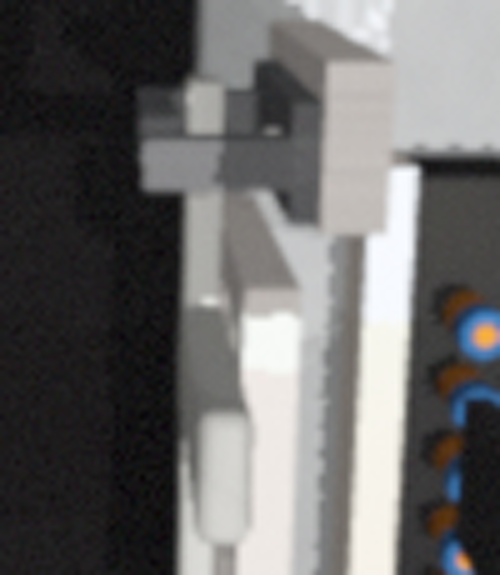

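```bash
python3 - <<'E'
from h import *
o=get_obs();W=eyes.get_calibration("wrist");S=eyes.get_calibration("scene")
w=lambda x,y:(W,x/5+230-.4,y/5+140-.4)
print(W["T"][:3,3])
P=lambda n,x,y,z:print(n,plane(*w(x,y),z).round(4))
P("tab top",223,478,.186);P("tab top far",223,412,.186);P("tab near",222,545,.186)
P("gate top free corner front",243,312,.13);P("gate free rear",300,312,.13)
P("post FL",325,62,.13);P("post NL",322,232,.13)
P("post NR",385,232,.13);P("post FR",390,62,.13)
for z in (.14,.15,.16): P("roof near front",143,190,z);P("roof far front",137,138,z);P("roofleft?",228,190,z)
s=lambda x,y:(S,x/3.7+230-.4,y/3.7+165-.4)
d=np.array([.979,.204])
t=np.array(plane(*w(223,478),.186))[:2]
e=o["eef_pos"][:2];yw=np.radians(o["tool_rot"][2]);tx=np.array([np.cos(yw),np.sin(yw)]);ty=np.array([np.sin(yw),-np.cos(yw)])
print("shift tool",(t-e)@tx,(t-e)@ty)
E
```

```text
[0.56963035 0.19640978 0.41111888]
tab top [0.6086 0.1049 0.186 ]
tab top far [0.6058 0.117  0.186 ]
tab near [0.6113 0.0923 0.186 ]
gate top free corner front [0.6138 0.1201 0.13  ]
gate free rear [0.6257 0.1226 0.13  ]
post FL [0.618 0.175 0.13 ]
post NL [0.626  0.1405 0.13  ]
post NR [0.6389 0.1432 0.13  ]
post FR [0.6309 0.1777 0.13  ]
roof near front [0.5868 0.1435 0.14  ]
roof far front [0.5835 0.1535 0.14  ]
roofleft? [0.6035 0.147  0.14  ]
roof near front [0.5862 0.1455 0.15  ]
roof far front [0.5829 0.1551 0.15  ]
roofleft? [0.6022 0.1488 0.15  ]
roof near front [0.5856 0.1474 0.16  ]
roof far front [0.5824 0.1567 0.16  ]
roofleft? [0.601  0.1507 0.16  ]
shift tool -0.025033431109726265 0.02059916952142892
```

```bash
python3 - <<'E'
from h import *
D=eyes.get_calibration("side")
a=np.radians(12.5);xh=np.array([np.cos(a),np.sin(a),0]);yh=np.array([-np.sin(a),np.cos(a),0])
H=np.array([.655,-.041,0])
def at(u,v,xb):
    p,d=ray(D,u/8+220-.4,v/8+140-.4);k=((H+xh*xb-p)@xh)/(d@xh);q=p+k*d;return ((q-H)@yh*1e3).round(1),(q[2]*1e3).round(1)
for n,u,v,xb in [("lip top L",168,238,-.028),("lip top R",198,238,-.028),("bar top at 200",205,248,-.018),("bar bot",205,283,-.018),("tabtop L",260,110,-.019),("tabtop R",325,122,-.019),("roof top L",180,155,-.028),("roof bottom L",170,205,-.028),("bar top mid",400,285,-.018),("bar bot mid",400,325,-.018)]: print(n,at(u,v,xb))
import cv2
b=cv2.imread("pics/side1.png")[152:190,232:270];cv2.imwrite("pics/side1ZZ.png",cv2.resize(b,None,fx=15,fy=15,interpolation=cv2.INTER_LINEAR)*2)
E
```

```text
lip top L (np.float64(207.4), np.float64(123.1))
lip top R (np.float64(192.3), np.float64(126.8))
bar top at 200 (np.float64(195.6), np.float64(116.6))
bar bot (np.float64(196.5), np.float64(99.7))
tabtop L (np.float64(164.9), np.float64(188.1))
tabtop R (np.float64(133.9), np.float64(189.6))
roof top L (np.float64(199.3), np.float64(163.7))
roof bottom L (np.float64(205.6), np.float64(139.1))
bar top mid (np.float64(100.6), np.float64(122.9))
bar bot mid (np.float64(100.9), np.float64(104.2))
```

View pics/side1ZZ.png

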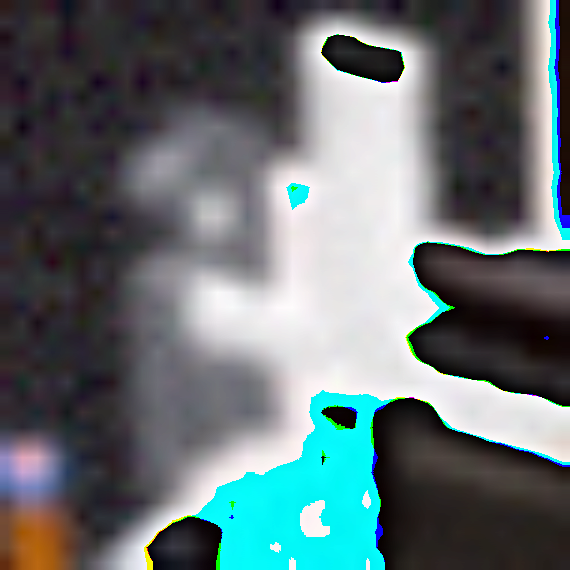

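>>> {"api": "arm_command", "payload": {
  "targets": [
    [[-9, 7, 0], -0.012, 0.1],
    [[-9, 7, 0], 0, 0.1],
    [[-7, 6, 0], 0, 0.1],
    [[0, 0, 0], 0, 0.1],
    [[0, 0, 15], 0, 0.1],
    [[0, 0, 20], 0, 0.1],
    [[0, 0, 15], 0, 0.1],
    [[0, 0, 0], 0, 0.1]
  ]
}}

```text
clock: 4.42
eef_pos: [0.6077, 0.104, 0.2089]
tool_rot: [-179.8, -0.0, 102.5]
force: [0.9, -0.2, 0.5]
finger_gap: 0.0415
```

```bash
python3 - <<'E'
from h import *
import cv2
o=get_obs();print(o["clock"],o["eef_pos"],o["tool_rot"],o["force"],o["finger_gap"])
cv2.imwrite("pics/wrist2.png",eyes.get_image("wrist"))
W=eyes.get_calibration("wrist");T=W["T"];K=W["camera_matrix"]
for p in [o["eef_pos"],o["eef_pos"]-[0,0,.019]]:
    q=K@(T[:3,:3].T@(p-T[:3,3]));print(q[:2]/q[2])
E
```

```text
4.425 [0.60769005 0.10400584 0.20885508] [-1.79832197e+02 -1.10070499e-02  1.02499979e+02] [ 0.92338571 -0.21167931  0.54782821] 0.04150501308923754
[248.95246628 245.68771261]
[249.31486272 233.15094399]
```

View pics/wrist2.png

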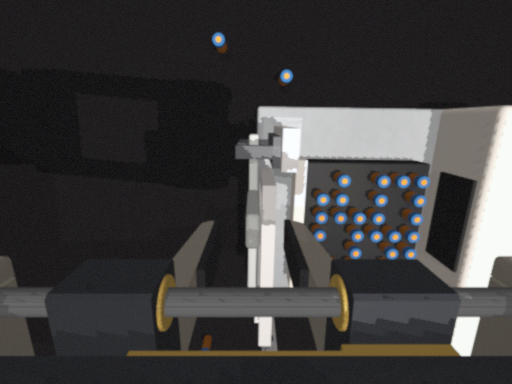

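```bash
python3 - <<'E'
from h import *
import cv2
b=cv2.imread("pics/wrist2.png")[120:270,200:310];cv2.imwrite("pics/wrist2Z.png",cv2.resize(b,None,fx=5,fy=4,interpolation=cv2.INTER_CUBIC) if 0 else cv2.resize(b,None,fx=4,fy=4,interpolation=cv2.INTER_CUBIC))
E
```

```text
(no output)
```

View pics/wrist2Z.png

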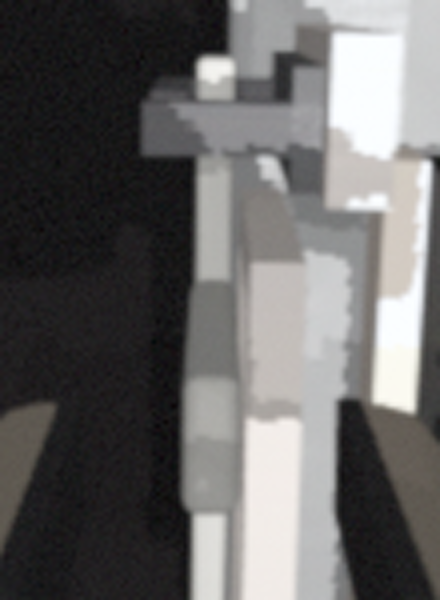

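```bash
python3 - <<'E'
from h import *
o=get_obs();W=eyes.get_calibration("wrist")
t=plane(W,252.2,230.9,.186);e=o["eef_pos"];yw=np.radians(o["tool_rot"][2]);tx=np.array([np.cos(yw),np.sin(yw)]);ty=np.array([np.sin(yw),-np.cos(yw)])
print(t,(t-e)[:2]@tx,(t-e)[:2]@ty)
w=lambda x,y:ray(W,x/4+200-.4,y/4+120-.4)
for q in [(183,512),(183,378),(238,512)]: 
    c=(W,q[0]/4+199.6,q[1]/4+119.6);print(plane(*c,.186))
E
```

```text
[0.60955677 0.10442481 0.186     ] 8.961694594032964e-05 0.0012389621411118957
[0.60760948 0.0913265  0.186     ]
[0.60250109 0.11518278 0.186     ]
[0.61687099 0.09337941 0.186     ]
```

>>> {"api": "arm_command", "payload": {
  "targets": [
    [[0, 1.2, 15], 0, 0.1],
    [[0, 0, 15], 0, 0.1],
    [[0, 0, 13], 0, 0.1],
    [[0, 0, 6], 0, 0.1],
    [[0, 0, 0], 0, 0.1],
    [[0, 0, 0], 0, 0.1]
  ]
}}

```text
clock: 5.22
eef_pos: [0.6103, 0.1043, 0.162]
tool_rot: [180.0, 0.0, 102.5]
force: [-0.5, -0.6, 0.5]
finger_gap: 0.0412
```

>>> {"api": "arm_command", "payload": {
  "targets": [
    [[0, 0, 0], 0, 0.4],
    [[0, 0, 0], 0, 0.5],
    [[0, 0, 0], 0, 0.6],
    [[0, 0, 0], 0, 0.6],
    [[0, 0, 0], 0, 0.6]
  ]
}}

```text
clock: 5.85
eef_pos: [0.6099, 0.1043, 0.1616]
tool_rot: [-180.0, 0.0, 102.5]
force: [-0.0, 0.1, 0.2]
finger_gap: 0.0184
```

```bash
python3 - <<'E'
from h import *
import cv2
o=get_obs();print(o["clock"],o["eef_pos"],o["tool_rot"],o["force"],o["finger_gap"])
cv2.imwrite("pics/wrist3.png",eyes.get_image("wrist"))
b=eyes.get_image("side")[140:220,210:330];cv2.imwrite("pics/side3.png",cv2.resize(b,None,fx=6,fy=6,interpolation=cv2.INTER_CUBIC))
E
```

```text
5.85 [0.6099328  0.10427471 0.16157041] [-1.79998095e+02  2.45673445e-03  1.02491926e+02] [-0.04629216  0.13731914  0.23406363] 0.01842429022037818
```

View pics/wrist3.png

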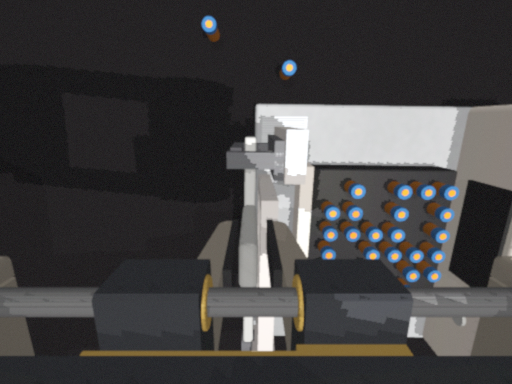

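View pics/side3.png

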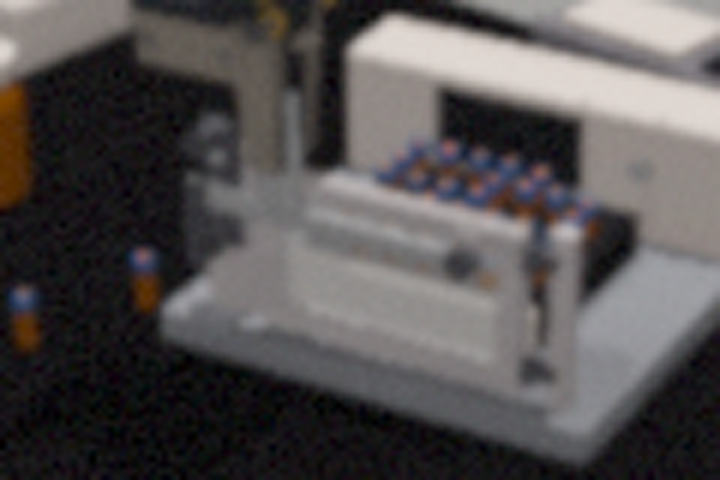

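>>> {"api": "arm_command", "payload": {
  "targets": [
    [[0, 0, 0], 0, 0.68],
    [[0, 0, 0], 0, 0.7],
    [[0, 0, 0], 0, 0.72],
    [[0, 0, 0], 0, 0.72]
  ]
}}

```text
clock: 6.45
eef_pos: [0.6093, 0.1041, 0.1615]
tool_rot: [-179.9, -0.0, 102.5]
force: [-4.4, -0.7, 2.7]
finger_gap: 0.0128
```

>>> {"api": "arm_command", "payload": {
  "targets": [
    [[0, 0, 0], 0, 0.75],
    [[0, 0, 0], 0, 0.75]
  ]
}}

```text
clock: 6.7
eef_pos: [0.6086, 0.1041, 0.1614]
tool_rot: [-179.8, -0.0, 102.5]
force: [-7.7, -1.8, 4.4]
finger_gap: 0.0115
```

>>> {"api": "arm_command", "payload": {
  "targets": [
    [[0, 0, 0], 0, 0.77],
    [[0, 0, 0], 0, 0.77]
  ]
}}

```text
clock: 6.95
eef_pos: [0.6082, 0.104, 0.1614]
tool_rot: [-179.8, -0.0, 102.5]
force: [-9.0, -2.4, 5.2]
finger_gap: 0.0106
```

>>> {"api": "arm_command", "payload": {
  "targets": [
    [[0, -1.2, 0], 0, 0.77],
    [[0, -0.6, 0], 0, 0.77],
    [[0, 0, 0], 0, 0.77],
    [[0, 0, 0], 0, 0.77]
  ]
}}

```text
clock: 7.45
eef_pos: [0.6081, 0.1039, 0.1615]
tool_rot: [-180.0, -0.0, 102.5]
force: [-3.9, -1.1, 1.8]
finger_gap: 0.0106
```

>>> {"api": "arm_command", "payload": {
  "targets": [
    [[0, 0, 0], 0, 0.8],
    [[0, 0, 0], 0, 0.82],
    [[0, 0, 0], 0, 0.85],
    [[0, 0, 0], 0, 0.9],
    [[0, 0, 0], 0, 0.9]
  ]
}}

```text
clock: 8.07
eef_pos: [0.6079, 0.1038, 0.1615]
tool_rot: [-180.0, -0.0, 102.5]
force: [-4.7, -0.5, 0.7]
finger_gap: 0.01
```

>>> {"api": "arm_command", "payload": {
  "targets": [
    [[0, -0.8, 0], 0, 0.9],
    [[0, 0, 0], 0, 0.9],
    [[0, 0, 0], 0, 0.9]
  ]
}}

```text
clock: 8.45
eef_pos: [0.6076, 0.1037, 0.1615]
tool_rot: [180.0, 0.0, 102.5]
force: [-1.5, -1.0, -1.7]
finger_gap: 0.0105
```

>>> {"api": "arm_command", "payload": {
  "targets": [
    [[-0.8, 0, -2], 0, 0.9],
    [[0, 0, 0], 0, 0.9],
    [[0, 0, 0], 0, 0.9]
  ]
}}

```text
clock: 8.82
eef_pos: [0.6072, 0.1028, 0.1632]
tool_rot: [-180.0, -0.0, 102.5]
force: [-2.2, -2.1, -6.9]
finger_gap: 0.0097
```

>>> {"api": "arm_command", "payload": {
  "targets": [
    [[-0.6, 0, -1.3], 0, 0.9],
    [[-0.6, 0, -1.2], 0, 0.9],
    [[0, 0, 0], 0, 0.9],
    [[0, 0, 0], 0, 0.9]
  ]
}}

```text
clock: 9.32
eef_pos: [0.6077, 0.1015, 0.166]
tool_rot: [-180.0, 0.0, 102.5]
force: [-1.6, -5.0, -8.6]
finger_gap: 0.0102
```

>>> {"api": "arm_command", "payload": {
  "targets": [
    [[-0.6, 0, -1.2], 0, 0.9],
    [[-0.6, 0, -1.2], 0, 0.9],
    [[0, 0, 0], 0, 0.9],
    [[0, 0, 0], 0, 0.9]
  ]
}}

```text
clock: 9.82
eef_pos: [0.6081, 0.1003, 0.1685]
tool_rot: [-180.0, 0.0, 102.5]
force: [-1.9, -4.6, -7.8]
finger_gap: 0.01
```

>>> {"api": "arm_command", "payload": {
  "targets": [
    [[-0.6, -0.5, -1.2], 0, 0.9],
    [[-0.7, -0.5, -1.2], 0, 0.9],
    [[0, 0, 0], 0, 0.9],
    [[0, 0, 0], 0, 0.9]
  ]
}}

```text
clock: 10.32
eef_pos: [0.6077, 0.0988, 0.1711]
tool_rot: [180.0, 0.0, 102.5]
force: [-0.2, -5.7, -8.2]
finger_gap: 0.0097
```

>>> {"api": "arm_command", "payload": {
  "targets": [
    [[0, -0.8, 0], 0, 0.9],
    [[0, 0, 0], 0, 0.9],
    [[0, 0, 0], 0, 0.9]
  ]
}}

```text
clock: 10.7
eef_pos: [0.6074, 0.0987, 0.1711]
tool_rot: [179.9, 0.0, 102.5]
force: [2.3, -5.2, -10.5]
finger_gap: 0.0099
```

>>> {"api": "arm_command", "payload": {
  "targets": [
    [[-0.8, -0.6, 0], 0, 0.9],
    [[0, 0, 0], 0, 0.9],
    [[0, 0, 0], 0, 0.9]
  ]
}}

```text
clock: 11.08
eef_pos: [0.6073, 0.0985, 0.1714]
tool_rot: [179.9, -0.0, 102.5]
force: [6.1, -0.9, -9.4]
finger_gap: 0.0101
```

>>> {"api": "arm_command", "payload": {
  "targets": [
    [[-0.8, 0, 0], 0, 0.9],
    [[0, 0, 0], 0, 0.9],
    [[0, 0, 0], 0, 0.9]
  ]
}}

```text
clock: 11.45
eef_pos: [0.6073, 0.0984, 0.1715]
tool_rot: [179.9, -0.1, 102.5]
force: [4.7, 3.0, -7.5]
finger_gap: 0.0099
```

>>> {"api": "arm_command", "payload": {
  "targets": [
    [[-0.3, 0.2, -0.7], 0, 0.9],
    [[0, 0, 0], 0, 0.9],
    [[-0.4, 0, -0.7], 0, 0.9],
    [[0, 0, 0], 0, 0.9]
  ]
}}

```text
clock: 11.95
eef_pos: [0.6073, 0.0974, 0.1728]
tool_rot: [179.9, -0.1, 102.5]
force: [3.9, 3.4, -6.7]
finger_gap: 0.0098
```

>>> {"api": "arm_command", "payload": {
  "targets": [
    [[-0.4, 0, -0.7], 0, 0.9],
    [[0, 0, 0], 0, 0.9],
    [[0, 0, 0], 0, 0.9]
  ]
}}

```text
clock: 12.32
eef_pos: [0.6068, 0.0968, 0.1734]
tool_rot: [180.0, -0.0, 102.5]
force: [-1.0, 6.3, -1.7]
finger_gap: 0.0096
```

>>> {"api": "arm_command", "payload": {
  "targets": [
    [[-0.4, 0, -0.7], 0, 0.9],
    [[0, 0, 0], 0, 0.9],
    [[0, 0, 0], 0, 0.9]
  ]
}}

```text
clock: 12.7
eef_pos: [0.6068, 0.0964, 0.174]
tool_rot: [180.0, -0.0, 102.5]
force: [-1.6, 5.5, -2.5]
finger_gap: 0.0098
```

>>> {"api": "arm_command", "payload": {
  "targets": [
    [[0.4, -0.5, -0.7], 0, 0.9],
    [[0.2, -0.8, 0], 0, 0.9],
    [[0, 0, 0], 0, 0.9],
    [[0, 0, 0], 0, 0.9]
  ]
}}

```text
clock: 13.2
eef_pos: [0.6058, 0.0958, 0.1745]
tool_rot: [180.0, 0.0, 102.5]
force: [3.6, -0.1, -5.9]
finger_gap: 0.0096
```

>>> {"api": "arm_command", "payload": {
  "targets": [
    [[0, -1, 0], 0, 0.9],
    [[0, 0, 0], 0, 0.9],
    [[0, 0, 0], 0, 0.9]
  ]
}}

```text
clock: 13.58
eef_pos: [0.6048, 0.0955, 0.1744]
tool_rot: [180.0, 0.0, 102.5]
force: [4.8, -1.7, -6.2]
finger_gap: 0.0099
```

>>> {"api": "arm_command", "payload": {
  "targets": [
    [[0, -1, -0.2], -0.012, 0.9],
    [[0, -1, 0], -0.01, 0.9],
    [[0, 0, 0], 0, 0.9],
    [[0, 0, 0], 0, 0.9]
  ]
}}

```text
clock: 14.08
eef_pos: [0.6026, 0.0948, 0.1744]
tool_rot: [-180.0, 0.1, 103.8]
force: [4.4, -4.7, -6.3]
finger_gap: 0.0096
```

>>> {"api": "arm_command", "payload": {
  "targets": [
    [[0, -1, 0], -0.008, 0.9],
    [[0, -1, 0], -0.007, 0.9],
    [[0, 0, 0], 0, 0.9]
  ]
}}

```text
clock: 14.45
eef_pos: [0.6007, 0.0941, 0.1743]
tool_rot: [-180.0, 0.1, 104.6]
force: [4.5, -4.2, -7.8]
finger_gap: 0.0098
```

>>> {"api": "arm_command", "payload": {
  "targets": [
    [[-0.6, -2.5, -0.2], -0.018, 0.9],
    [[-0.4, -2.5, 0], -0.018, 0.9],
    [[-0.4, -2.5, 0], -0.018, 0.9],
    [[0, 0, 0], 0, 0.9]
  ]
}}

```text
clock: 14.95
eef_pos: [0.5935, 0.0911, 0.1745]
tool_rot: [-180.0, 0.0, 107.7]
force: [4.0, -3.1, -7.5]
finger_gap: 0.0096
```

>>> {"api": "arm_command", "payload": {
  "targets": [
    [[-0.4, -2.8, 0], -0.02, 0.9],
    [[-0.4, -2.8, 0], -0.02, 0.9],
    [[-0.4, -2.8, 0], -0.02, 0.9],
    [[0, 0, 0], 0, 0.9]
  ]
}}

```text
clock: 15.45
eef_pos: [0.586, 0.0874, 0.1746]
tool_rot: [-180.0, 0.0, 111.1]
force: [3.6, -3.0, -8.4]
finger_gap: 0.0096
```

>>> {"api": "arm_command", "payload": {
  "targets": [
    [[-0.5, -5.8, 0], -0.04, 0.9],
    [[-0.5, -5.8, 0], -0.04, 0.9],
    [[-0.5, -5.8, 0], -0.04, 0.9],
    [[-0.5, -5.8, 0], -0.04, 0.9],
    [[-0.5, -5.8, 0], -0.04, 0.9],
    [[0, 0, 0], 0, 0.9]
  ]
}}

```text
clock: 16.2
eef_pos: [0.5617, 0.0718, 0.1745]
tool_rot: [180.0, 0.1, 122.6]
force: [8.2, -7.3, -12.5]
finger_gap: 0.01
```

```bash
python3 - <<'E'
from h import *
import cv2
a=eyes.get_image("side")[120:240,200:360];cv2.imwrite("pics/side4.png",cv2.resize(a,None,fx=5,fy=5,interpolation=cv2.INTER_CUBIC))
E
```

```text
(no output)
```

View pics/side4.png

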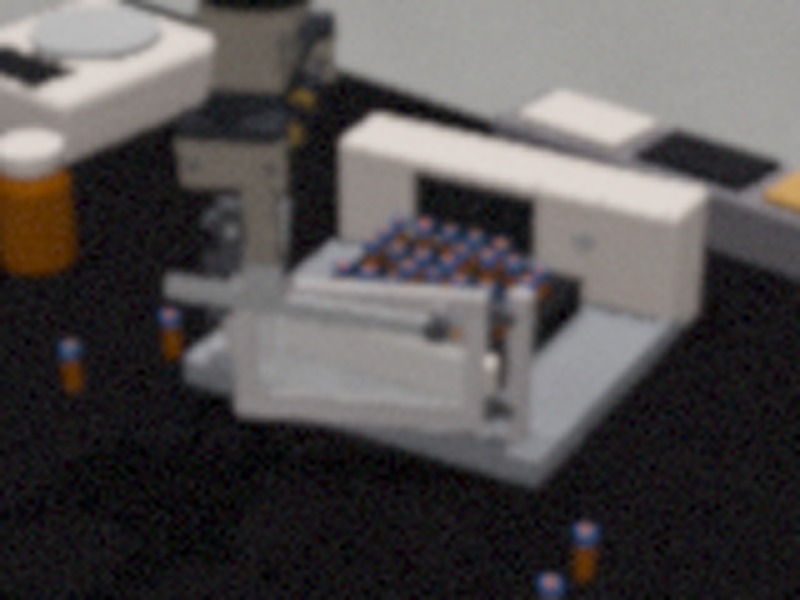

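>>> {"api": "arm_command", "payload": {
  "targets": [
    [[-0.5, 0, 2], 0, 0.9],
    [[0.5, 0, 2], 0, 0.9],
    [[0.8, 0, 2], 0, 0.9],
    [[0, 0, 0], 0, 0.9]
  ]
}}

```text
clock: 16.75
eef_pos: [0.5608, 0.0745, 0.1696]
tool_rot: [179.9, -0.0, 122.6]
force: [-1.4, 4.5, 5.3]
finger_gap: 0.0096
```

>>> {"api": "arm_command", "payload": {
  "targets": [
    [[-0.8, -5.8, 0], -0.04, 0.9],
    [[-0.8, -5.8, 0], -0.04, 0.9],
    [[-0.8, -5.8, 0], -0.04, 0.9],
    [[-0.8, -5.8, 0], -0.04, 0.9],
    [[0, 0, 0], 0, 0.9]
  ]
}}

```text
clock: 17.38
eef_pos: [0.5433, 0.0582, 0.1695]
tool_rot: [180.0, -0.1, 131.8]
force: [-3.1, 5.0, 5.8]
finger_gap: 0.0098
```

>>> {"api": "arm_command", "payload": {
  "targets": [
    [[0.3, -6, 0], -0.04, 0.9],
    [[-0.6, -8.8, 0], -0.06, 0.9],
    [[-0.6, -8.8, 0], -0.06, 0.9],
    [[-0.6, -8.8, 0], -0.06, 0.9],
    [[-0.6, -8.8, 0], -0.06, 0.9],
    [[-0.5, -5.8, 0], -0.04, 0.9],
    [[0, 0, 0], 0, 0.9]
  ]
}}

```text
clock: 18.25
eef_pos: [0.5174, 0.0195, 0.1692]
tool_rot: [179.9, 0.3, 150.1]
force: [9.6, -3.1, -6.6]
finger_gap: 0.0095
```

```bash
python3 - <<'E'
from h import *
o=get_obs();yw=np.radians(o["tool_rot"][2]);tx=np.array([np.cos(yw),np.sin(yw)]);ty=np.array([np.sin(yw),-np.cos(yw)])
f=o["force"];print(o["clock"],o["eef_pos"],f[:2]@tx,f[:2]@ty,f,o["ft_torque"],o["tool_rot"][2],o["qpos"].round(1))
E
```

```text
18.25 [0.51744631 0.01951583 0.16920111] -9.880409025859798 2.0479108018616703 [ 9.58728862 -3.1464771  -6.57766018] [-0.77116561 -1.50367609  0.21537845] 150.12066968212673 [ 2.000e+00  1.500e+01  1.103e+02 -1.000e-01  5.450e+01 -5.800e+01]
```

```bash
python3 - <<'E'
from h import *
import cv2
D=eyes.get_calibration("side");S=eyes.get_calibration("scene")
for c,u,v in [(D,310,237),(D,317.5,227),(S,193.5,226.5),(S,202.5,238)]: print(plane(c,u,v,.033).round(3))
# hinge estimate from chord fit, points with yaw
H=np.array([.655,-.041])
for x,y,a in [(.6079,.1038,102.5),(.586,.0874,111.1),(.5433,.0582,131.8),(.5174,.0195,150.1)]:
    d=np.array([x,y])-H; print(np.hypot(*d), np.degrees(np.arctan2(d[1],d[0])),a)
a=eyes.get_image("side")[120:270,180:380];cv2.imwrite("pics/side5.png",cv2.resize(a,None,fx=4,fy=4,interpolation=cv2.INTER_CUBIC))
E
```

```text
[ 0.532 -0.182  0.033]
[ 0.587 -0.168  0.033]
[ 0.542 -0.176  0.033]
[ 0.596 -0.162  0.033]
0.15226769191131784 108.0184759330551 102.5
0.1457654279999205 118.25283625152032 111.1
0.14939052848156073 138.3919410239772 131.8
0.15031304001982002 156.26585695177002 150.1
```

View pics/side5.png

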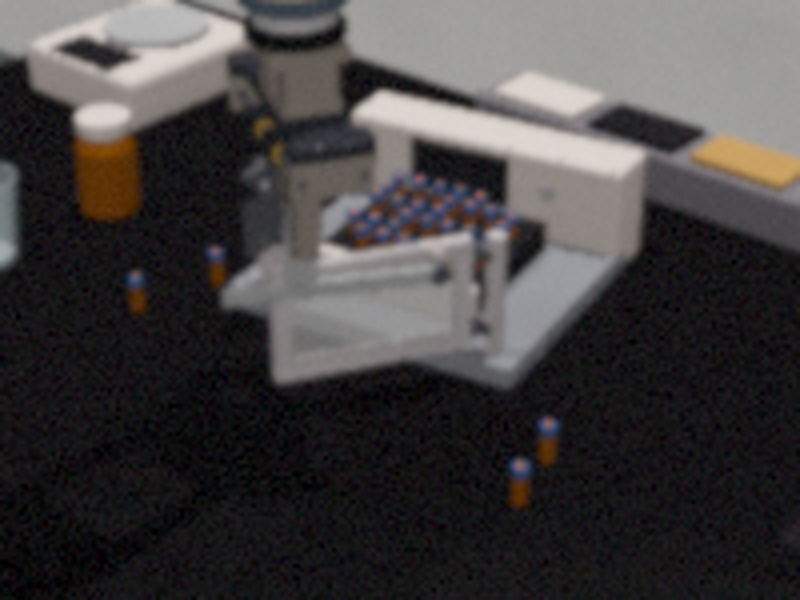

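>>> {"api": "arm_command", "payload": {
  "targets": [
    [[-2, -6, 0], -0.04, 0.9],
    [[-1, -8.8, 0], -0.06, 0.9],
    [[-1, -8.8, 0], -0.06, 0.9],
    [[-1, -8.8, 0], -0.06, 0.9],
    [[-1, -8.8, 0], -0.06, 0.9],
    [[-0.7, -5.8, 0], -0.04, 0.9],
    [[0, 0, 0], 0, 0.9]
  ]
}}

```text
clock: 19.18
eef_pos: [0.5054, -0.0259, 0.1692]
tool_rot: [180.0, 0.2, 168.4]
force: [7.2, 0.0, -4.6]
finger_gap: 0.01
```

```bash
cat > f.py <<'E'
from h import *
o=get_obs();yw=np.radians(o["tool_rot"][2]);tx=np.array([np.cos(yw),np.sin(yw)]);ty=np.array([np.sin(yw),-np.cos(yw)])
f=o["force"];print(o["clock"],o["eef_pos"],"toolf",f[:2]@tx,f[:2]@ty,f[2],o["tool_rot"][2],o["qpos"].round(1))
E
python3 f.py
```

```text
19.175 [ 0.50535949 -0.02586788  0.16922919] toolf -7.005979705552463 1.4399027387766679 -4.649259911998347 168.43194607957113 [ -3.1  14.  111.7   0.   54.2 -81.6]
```

>>> {"api": "arm_command", "payload": {
  "targets": [
    [[-1.5, -6, 0], -0.04, 0.9],
    [[-1, -8.8, 0], -0.06, 0.9],
    [[-1, -8.8, 0], -0.06, 0.9],
    [[-1, -8.8, 0], -0.06, 0.9],
    [[-0.7, -5.8, 0], -0.04, 0.9],
    [[-0.4, -2.9, 0], -0.02, 0.9],
    [[0, 0, 0], 0, 0.9],
    [[0, 0, 0], 0, 0.9]
  ]
}}

```text
clock: 20.18
eef_pos: [0.5069, -0.0667, 0.1692]
tool_rot: [180.0, 0.2, -175.6]
force: [4.9, 1.3, -2.1]
finger_gap: 0.0097
```

```bash
python3 f.py
```

```text
20.175 [ 0.50689778 -0.06671247  0.16922946] toolf -4.978644547004053 0.9525895134745728 -2.097566987367742 -175.55827652923196 [-7.700e+00  1.450e+01  1.110e+02  1.000e-01  5.440e+01 -1.022e+02]
```

>>> {"api": "arm_command", "payload": {
  "targets": [
    [[0, 0, 2], 0, 0.9],
    [[0.8, 0, 2], 0, 0.9],
    [[0.8, 0, 2], 0, 0.9],
    [[0.3, 0, 1], 0, 0.9],
    [[0, 0, 0], 0, 0.9]
  ]
}}

```text
clock: 20.8
eef_pos: [0.503, -0.0672, 0.1617]
tool_rot: [180.0, -0.1, -175.5]
force: [-4.4, 2.6, 5.9]
finger_gap: 0.0101
```

```bash
python3 f.py
```

```text
20.8 [ 0.50304701 -0.0671597   0.16166679] toolf 4.181832452850693 2.9674292985445323 5.930716367197849 -175.51807601815116 [  -7.8   14.8  111.7   -0.    53.6 -102.2]
```

Open the jaws and go up.

>>> {"api": "arm_command", "payload": {
  "targets": [
    [[0, 0, 0], 0, 0.7],
    [[0, 0, 0], 0, 0.5],
    [[0, 0, 0], 0, 0.3],
    [[0, 0, 0], 0, 0.1],
    [[0, 0, 0], 0, 0.1],
    [[0, 0, 0], 0, 0.1]
  ]
}}

```text
clock: 21.55
eef_pos: [0.5038, -0.0672, 0.1618]
tool_rot: [180.0, -0.0, -175.5]
force: [-0.5, 0.0, 0.2]
finger_gap: 0.0415
```

>>> {"api": "arm_command", "payload": {
  "targets": [
    [[0, 0, -8], 0, 0.1],
    [[0, 0, -15], 0, 0.1],
    [[0, 0, -20], 0, 0.1],
    [[0, 0, -20], 0, 0.1],
    [[0, 0, -20], 0, 0.1],
    [[0, 0, -15], 0, 0.1],
    [[0, 0, 0], 0, 0.1],
    [[0, 0, 0], 0, 0.1]
  ]
}}

```text
clock: 22.55
eef_pos: [0.5035, -0.0672, 0.2594]
tool_rot: [180.0, -0.0, -175.5]
force: [0.1, -0.3, 0.3]
finger_gap: 0.041
```

```bash
python3 f.py; python3 - <<'E'
from h import *
import cv2
a=eyes.get_image("side")[120:270,180:380];cv2.imwrite("pics/side6.png",cv2.resize(a,None,fx=4,fy=4,interpolation=cv2.INTER_CUBIC))
a=eyes.get_image("scene")[150:330,170:430];cv2.imwrite("pics/scene6.png",cv2.resize(a,None,fx=3,fy=3,interpolation=cv2.INTER_CUBIC))
E
```

```text
22.55 [ 0.50351054 -0.06716298  0.25939204] toolf -0.049757124185306596 -0.33141876743998283 0.3378106516821999 -175.52065340243766 [  -7.8    8.3  106.     0.    65.8 -102.2]
```

View pics/side6.png

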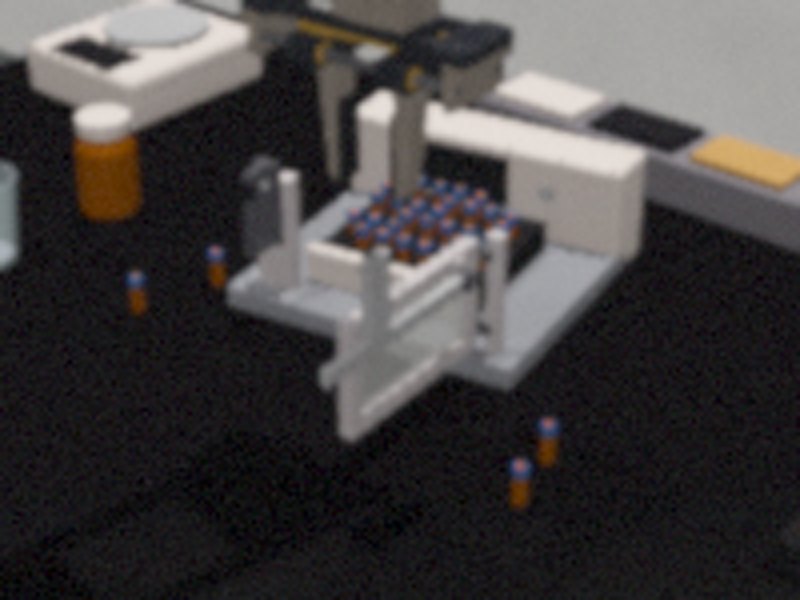

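View pics/scene6.png

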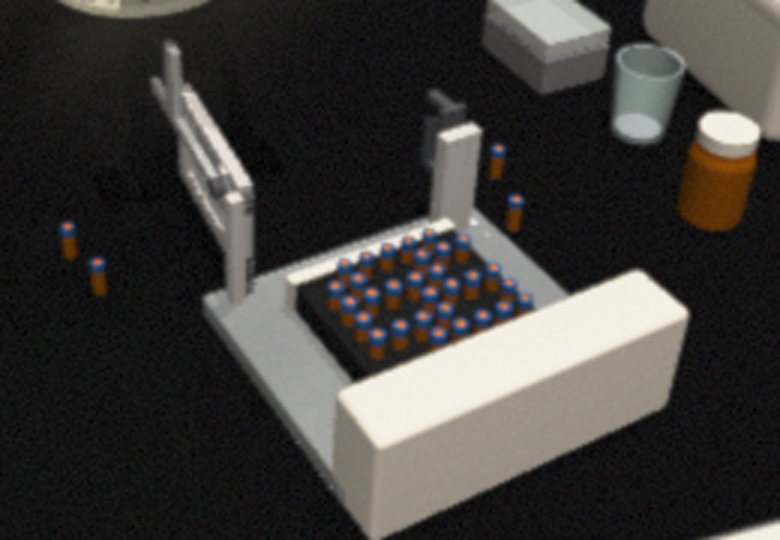

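```bash
python3 - <<'E'
from h import *
from cell import workorder
S=eyes.get_calibration("scene");D=eyes.get_calibration("side")
t=tri([ray(S,173/3+169.6,45/3+149.6),ray(D,376/4+179.6,252/4+119.6)]);print(t)
d=t[0][:2]-[.655,-.041];print(np.radians(np.degrees(np.arctan2(d[1],d[0]))%360-108))
print(workorder.close_job())
E
```

```text
(array([ 0.50201658, -0.06642639,  0.18663252]), [np.float64(0.24713934955657083), np.float64(0.24713934955664216)])
1.421335126046176
the job is handed in; nothing more can be done
None
```

The gate is open at about 1.42 rad, estimated from the tab's triangulated position, and I handed the job in at 22.6 s of the 58 s allowed.

- **Lifting out:** I gripped the thumb tab and lifted the bar in small steps while pulling lightly. The pull at the tab stayed at about 5 N or less and dropped away once the bar cleared the lip, at an end rise of about 17 mm. I raised it another 1–2 mm before drawing it out.
- **Swinging and letting go:** I swung the gate slowly, about 0.5 rad/s at most. Then I lowered the bar, opened the jaws and went straight up about 98 mm.
- **Last checks:**
  - The tab top triangulates to 0.187 m, against 0.186 m with the bar level, so the bar is hanging down.
  - The force on the tool is about zero.
  - The vials, jar, beaker and tip box look unmoved in the last pictures. The spare rack was outside those crops, but the arm never went near it.

**Disagreements and limits:**
- While closing the jaws I was off-centre by 1–2 mm and pushed the tab rearwards with up to about 9 N at the wrist, which I then relieved.
- During the swing, sideways wrist force reached about 11 N because my hinge estimate was a few mm off.
- My picture estimate of the lip height gave a rise of about 20 mm, against the 17 mm felt.
- I had no direct reading of the bar-on-catch force.

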